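# Close up the photometer and hold its cover down

### The arm

A 7-joint arm with a two-finger parallel gripper is mounted at the origin on the work surface. World frame = base frame: x ahead of the robot, y to its left, z up, the work surface at z = 0. Lengths are in m, angles in rad, forces in N, time in s.
With the tool pointing down it reaches from about 0.4 to 0.875 m from the base axis. Payload 4.4 kg.
Tool frame: the origin (TCP) lies between the finger pads; the fingertips stand 17 mm ahead of it and the grasp point (between the pads) lies 2 mm behind it; z points along the fingers, y is the line along which they close (so a half turn about z gives the same grasp; the last joint's range is limited). The gripper opens to 85 mm and grips with 20 to 120 N. Pads are 22 mm wide; open, the fingers measure 114 mm over their backs; the gripper's body (76 mm by 85 mm) begins 54 mm behind the grasp point. The pads swing forward as they close: fully open they stand 13 mm farther back than shut.
Start: joints at [-1.173, 0.628, 0.038, 1.517, -0.027, 0.996, -0.02], TCP at [0.291, 0.581, 0.228] pointing down, gripper open.
Joint ranges: [-3.06, 3.06], [-0.37, 2.12], [-1.25, 1.32], [0.18, 2.47], [-1.1, 4.24], [0.23, 1.98], [-2.94, 2.94]. Speed limits (rad/s): [2.57, 2.57, 3.14, 3.14, 3.14, 3.14, 3.14].

### API

Orientations are given as a rotation vector (axis times angle).
In Python, from cell import robot gives the robot as it stands.
- The arm moves only by the shell command python3 -m inch 'ROWS' [FORCE]. ROWS is JSON, a list of rows, each a list of 3 entries, a list of its own where there are three numbers: the opening in per cent of the stroke, from 0 (shut) to 100 (fully open), then the shift along the world's x, y, z in m, then the turn about the world's z in rad. A call has 1 to 8 rows; each row shifts and turns the commanded pose from where the row before left it; what a row does not reach is not made up. A row lasts 1/12 s, in which the tool goes at most 41.7 mm and 7.16 degrees, less where a joint would pass 70% of its speed; a pose out of reach is approached as far as the arm can. A call with a gripper value outside its range is refused whole. The fingers move at their own pace and stop on an object; FORCE is the grip in N (left out, the last holds). Time passes only in rows, so rows that do not move let the fingers close. It gives the time, the measured TCP pose, the force, the opening and the grip force at its end, in the units of the state.
- robot.state(): the state, without advancing time (a new reading comes with each control period).
- robot.capture(name): name is "side" or "top" or "wrist"; returns a dict with "image" (384x512x3 uint8, red, green, blue), "range_z" (384x512 float32, m along the optical axis (not along the pixel's ray), 0 where there is no reading), "camera_matrix" (3x3 intrinsics, pixels), "R" (3x3) and "t" (3): a world point X has camera coordinates R X + t. Camera axes: x right, y down, z forward; pixel columns grow to the right and rows downward; lengths in m; the calibration is good to about 2 mm. A picture is of the moment at which its call begins.
- robot.sign_off(): hands the job in; it is judged then, once.
Trained networks look in a picture, given as the dict that the camera call returned (one of the last four; its "shot" number tells which), for a name from the list of things; names that differ only in an ending like _2 or _b are one class to them, and where a whole thing is asked for, a point or a joint stands for the part that bears it (a point fixed in the world has none). Each returns a list of dicts, best first, with "confidence" (0 to 1); they miss things now and then, are a little off and sometimes report something else, mostly with a low value. They report only what shows in the picture. A call takes as long as a camera call. They do not tell look-alikes from the thing itself.
- robot.find_in(picture, target): "uv" ([column, row] in pixels, amid what is visible of it).
- robot.silhouettes(picture, target): "mask" (384x512 bool, what is visible of it) and "uv" ([column, row] in pixels, amid what is visible of it).
- robot.mark_of(picture, target): "uv" ([column, row] in pixels: a listed point, or the origin of a listed thing).
The state is a dict: "clock": time; "joints": joint angles; "dq": joint speeds; "effort": joint torques, N m; "tool_pos": TCP position; "tcp_rot": TCP orientation; "wrist_force": force on the tool from outside, world axes, zero at the start; "torque": the same for the moment, N m; "width": finger opening in m; "gripper_force": force on a finger pad.
Only numpy, scipy, OpenCV 4.12 (cv2) and the standard library are available. Lean on these libraries where they do the work, as an engineer would, in place of code of your own. Each camera call takes 0.05 s, during which the arm holds its last target. There are 200 camera calls.

### The job

The cuvettes are loaded: first push the photometer's sample drawer fully shut, then take the loose rectangular cover by its grip, set it on the sprung platen lined up with it so that the hidden socket drops over the locating pin, and press it right down against the springs. Finish while still holding the cover pressed fully down (do not let go). Leave the tube rack, strip holder, bottle and jar where they are.

Things in the scene. Friction and masses are not known exactly. Their poses are not given: they have to be found in the camera images.
- reader: White bench photometer, fixed to the bench. Main housing 150 (x) x 150 (y) x 80 mm high, with a lower control panel 70 mm deep (sloping up to 80 mm high) on its -x side. Origin: centre of the main housing's underside, on the bench; x points away from the control panel, z up. The drawer comes out of its -y side; the platen is centred on its top.
- drawer (a joint): Grey sample drawer, slide in m: 0 is fully shut, it grows as the drawer comes out along the reader's -y (at most 0.07). Stays where it is left; about 1.5 N of friction plus light damping; a firm stop at 0.
- drawer_face (a point): Point on the outer face of the drawer's flat upright front panel (90 mm wide along the reader's x, 50 mm high, 20 to 70 mm above the bench, 8 mm thick), on its middle line, 60 mm above the bench. Pushing here along the reader's +y shuts the drawer; when shut it lies 83.5 mm from the reader's centre along -y. There is no projecting handle.
- platen (a joint): Black rubber-faced platen on the reader's top, 124 (along the reader's x) x 74 mm, carried on springs, moving straight down in the reader: 0 is up at rest, 0.008 m is fully down on its stop. Net spring push is about 5 N at the top and 13 N fully down; the cover's own weight does not move it. It carries the locating pin.
- pin_foot (a point): Centre of the platen's flat top face, 94 mm above the bench at rest, on the axis of the steel locating pin. The pin is 10 mm in diameter and stands 10 mm above this face, its top 3 mm tapered to 4 mm. Moves down with the platen. Axes as the reader's.
- cover: Loose grey plastic cover, 0.17 to 0.29 kg, right way up: plate 120 (x) x 70 (y) x 18 mm with a central black bar grip 60 (x) x 16 (y) x 28 mm high on top, 46 mm in all. Origin: centre of the underside, the mouth of a hidden blind socket 12.5 mm wide, 13 mm deep, 1 mm chamfer, axis z. Home (either way round) this origin lies on pin_foot, long side along the reader's x.
- tube_rack: Bystander: blue rack, 70 (x) x 130 (y) mm, with capped tubes to 97 mm high; origin at the centre of the underside.
- strip_holder: Bystander: low white holder with a row of eight holes, 35 (x) x 100 (y) x 22 mm; origin at the centre of the underside.
- bottle: Bystander: brown bottle, 60 mm in diameter, 140 mm high; origin at the centre of the underside.
- jar: Bystander: white jar, 60 mm in diameter, 70 mm high; origin at the centre of the underside.
Mind the look-alikes: they are no part of the job. What is shaped like the cover but red, turquoise or yellow is not meant.

How it is judged:
By the outcome, as a careful person would: the job done as asked, in the order asked, and still so for the second after the job is handed in, while the arm keeps its last pose, push and grip.
It also fails if it takes over 51 s, if anything falls off the work surface, if the arm or the gripper's body presses on something with over 40 N, if the wrist force passes 120 N, or if a joint passes its speed limit or range.

## Working session

There is one attempt and no reset: what is moved stays moved. The work goes in short steps, Python scripts to look and compute and a shell command to move; the robot and the scene stay as the last step left them, time stands still between calls to the robot, and variables do not carry over. Pictures are saved under pics/ and viewed, at most 10 in all, crops included, and the job is handed in when it is done.

```bash
mkdir -p pics; ls; cat > h.py <<'E'
import numpy as np, cv2
from cell import robot
def px2w(c,uv,z=None):
    K,R,t=c["camera_matrix"],np.array(c["R"]),np.array(c["t"])
    u,v=uv; d=np.linalg.inv(K)@[u,v,1.]
    if z is None:
        s=np.median([x for x in c["range_z"][int(v)-2:int(v)+3,int(u)-2:int(u)+3].ravel() if x>0] or [0])
        return R.T@(d*s-t)
    o=-R.T@t; w=R.T@d
    return o+w*(z-o[2])/w[2]
def cloud(c,mask):
    K,R,t=c["camera_matrix"],np.array(c["R"]),np.array(c["t"])
    v,u=np.nonzero(mask&(c["range_z"]>0)); s=c["range_z"][v,u]
    P=(np.linalg.inv(K)@np.stack([u,v,np.ones_like(u)]))*s
    return (R.T@(P-t[:,None])).T
E
python3 - <<'E'
from h import *
ims=[]
for n in ("top","side"):
    c=robot.capture(n); im=c["image"].copy()
    for t in ("reader","drawer_face","pin_foot","cover","tube_rack","strip_holder","bottle","jar"):
        for r in robot.mark_of(c,t)[:4]:
            if r["confidence"]>.2: print(n,t,np.round(r["uv"]),round(r["confidence"],2),np.round(px2w(c,r["uv"]),3), np.round(px2w(c,r["uv"],0),3))
    cv2.imwrite(f"pics/{n}.png",cv2.cvtColor(im,cv2.COLOR_RGB2BGR))
print(robot.state())
E
```

```text
pics
top reader [168. 203.] 0.66 [0.532 0.138 0.093] [0.544 0.161 0.   ]
top drawer_face [210. 197.] 0.82 [0.548 0.045 0.067] [0.557 0.055 0.   ]
top drawer_face [270. 268.] 0.27 [ 0.378 -0.097  0.022] [ 0.378 -0.097  0.   ]
top pin_foot [163. 197.] 0.98 [0.546 0.149 0.094] [0.559 0.174 0.   ]
top cover [378. 240.] 0.87 [ 0.441 -0.361  0.019] [ 0.441 -0.366  0.   ]
top cover [343. 307.] 0.82 [ 0.287 -0.264  0.047] [ 0.281 -0.272  0.   ]
top cover [391. 164.] 0.7 [ 0.628 -0.399  0.03 ] [ 0.635 -0.409  0.   ]
top cover [318. 190.] 0.67 [ 0.568 -0.22   0.02 ] [ 0.571 -0.222  0.   ]
top tube_rack [219. 108.] 0.87 [0.764 0.022 0.079] [0.794 0.032 0.   ]
top strip_holder [267. 267.] 0.85 [ 0.379 -0.089  0.022] [ 0.378 -0.089  0.   ]
top strip_holder [212. 199.] 0.25 [0.547 0.043 0.033] [0.552 0.048 0.   ]
top bottle [338. 132.] 0.65 [ 0.696 -0.264  0.083] [ 0.722 -0.279  0.   ]
top jar [284. 125.] 0.56 [ 0.72  -0.137  0.069] [ 0.742 -0.14   0.   ]
side reader [249. 174.] 0.81 [0.542 0.052 0.068] [0.56  0.144 0.   ]
side drawer_face [253. 177.] 0.75 [0.552 0.043 0.061] [0.569 0.125 0.   ]
s
[... 834 characters left out ...]
ints': array([-1.1728476 ,  0.62840249,  0.03847509,  1.51739611, -0.02700389,
        0.99630105, -0.02002008]), 'dq': array([-2.80279868e-04, -4.68249777e-04,  1.03403185e-03,  1.50246723e-03,
        4.08926202e-05,  1.17205786e-03,  8.88956422e-04]), 'effort': array([-2.31536760e-04, -5.63256884e+01,  1.22524437e+00, -1.93785596e+01,
        1.09002512e-02,  1.38822750e-03,  1.43912547e-05]), 'tool_pos': array([0.29071567, 0.58138091, 0.2277126 ]), 'tcp_rot': array([-7.21974238e-01, -3.05745628e+00, -3.41811595e-05]), 'wrist_force': array([-0.35856031, -0.07504593,  0.29576149]), 'torque': array([-0.03350295,  0.02466711,  0.02755113]), 'gripper_force': 0.0, 'width': 0.08548635498385064}
```

View pics/top.png

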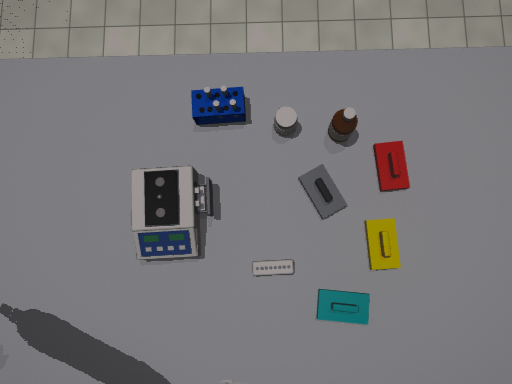

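View pics/side.png

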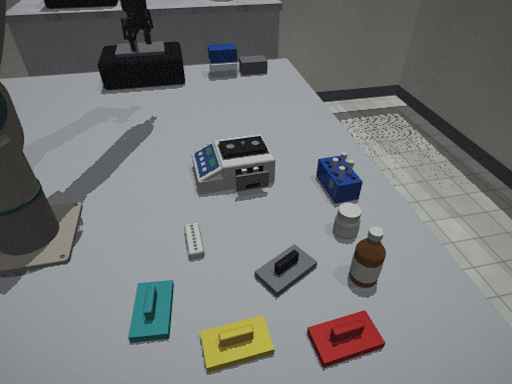

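The candidates for the cover in the top view are grey with a black grip (322,191), red (391,165), yellow (383,243) and turquoise (343,307). By the description the grey one is the cover. I'll measure it and check it in a crop.

```bash
python3 - <<'E'
from h import *
c=robot.capture("top")
def rect(P):
    r=cv2.minAreaRect(P[:,:2].astype(np.float32)*1000); return np.round(r[0],1),np.round(r[1],1),round(r[2],1)
for r in robot.silhouettes(c,"cover")[:5]:
    P=cloud(c,r["mask"]); col=np.median(c["image"][r["mask"]],0); print(r["uv"],round(r["confidence"],2),col,"z",np.percentile(P[:,2],[5,50,95]).round(3))
    print("  rect",rect(P[(P[:,2]>.012)&(P[:,2]<.026)]), "grip",rect(P[P[:,2]>.036]) if (P[:,2]>.036).sum()>5 else None)
for t in("platen","drawer","reader"):
  for r in robot.silhouettes(c,t)[:1]:
    P=cloud(c,r["mask"]); print(t,r["uv"],r["confidence"],np.percentile(P[:,2],[5,50,95]).round(3))
    if t=="platen": print(rect(P[abs(P[:,2]-.094)<.006]))
    if t=="drawer": print(rect(P), rect(P[abs(P[:,2]-.07)<.008]))
    if t=="reader": print(rect(P[abs(P[:,2]-.08)<.006]))
for r in robot.mark_of(c,"drawer_face")[:1]: print("face",px2w(c,r["uv"],.06))
for r in robot.mark_of(c,"pin_foot")[:1]: print("pin",px2w(c,r["uv"],.094))
im=c["image"]; a=cv2.resize(im[150:260,120:220],None,fx=4,fy=4); b=cv2.resize(im[150:260,280:380],None,fx=4,fy=4)
cv2.imwrite("pics/crop.png",cv2.cvtColor(np.hstack([a,b]),cv2.COLOR_RGB2BGR))
E
```

```text
[319.8, 189.2] 0.71 [85. 86. 90.] z [0.003 0.019 0.046]
  rect (array([ 565.8, -230.4]), array([120. ,  71.2]), 28.6) grip (array([ 565. , -230.1]), array([58.8, 16.4]), 29.0)
[343.9, 306.3] 0.71 [ 20. 111. 112.] z [0.015 0.018 0.046]
  rect (array([ 285.2, -268.9]), array([120.4,  70.4]), 83.8) grip (array([ 285.4, -268.8]), array([60.2, 15.9]), 83.7)
[378.1, 242.5] 0.67 [155. 139.   0.] z [0.014 0.019 0.046]
  rect (array([ 432.7, -371.8]), array([120.1,  71.1]), 3.6) grip (array([ 432.4, -371.5]), array([59. , 17.1]), 2.4)
[391.3, 164.0] 0.62 [140.  27.  27.] z [0.007 0.019 0.046]
  rect (array([ 627.7, -405.2]), array([120.6,  71.5]), 5.2) grip (array([ 627.5, -405. ]), array([60.9, 16.2]), 5.8)
platen [159.4, 194.9] 0.97 [0.091 0.094 0.097]
(array([545.5, 156.2]), array([124.4,  74.2]), 2.4)
drawer [204.5, 197.6] 0.85 [0.026 0.04  0.071]
(array([549.5,  62.5]), array([89.7, 38. ]), 3.2) (array([549.9,  62.4]), array([89.3, 36.5]), 2.7)
reader [168.6, 210.5] 0.8 [0.039 0.079 0.096]
(array([537.5, 138.2]), array([167.2, 185.9]), 1.8)
face [0.54881619 0.04094471 0.06      ]
pin [0.53855624 0.15255733 0.094     ]
```

View pics/crop.png

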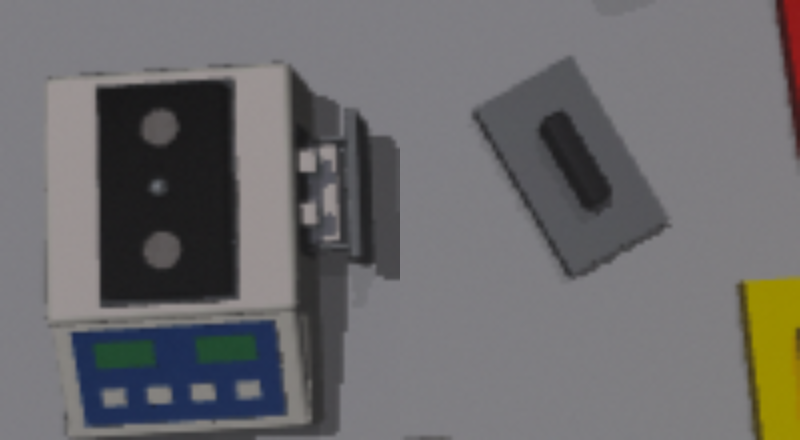

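The crop shows the grey cover with its black grip at about (322,190), yaw about 28.6° and centre (0.566,-0.230). The platen is at about (159,195) with its pin at (159.5,196.7), so the pin is at about (0.545,0.156). Reader yaw is about 2.4° and the drawer is about 28 mm open.

```bash
python3 -m inch '[[0,[0.016,-0.0366,0],0.0316],[0,[0.016,-0.0366,0],0.0316],[0,[0.016,-0.0366,0],0.0316],[0,[0.016,-0.0366,0],0.0316],[0,[0.016,-0.0366,0],0.0316],[0,[0.016,-0.0366,0],0.0316],[0,[0.016,-0.0366,0],0.0316],[0,[0.016,-0.0366,0],0.0316]]' 40 && python3 -m inch '[[0,[0.016,-0.0366,0],0.0316],[0,[0.016,-0.0366,0],0.0316],[0,[0.016,-0.0366,0],0.0316],[0,[0.016,-0.0366,0],0.0316],[0,[0.016,-0.0366,0],0.0316],[0,[0.016,-0.0366,0],0.0316],[0,[0.016,-0.0366,0],0.0316],[0,[0.016,-0.0366,0],0.0316]]'
```

```text
clock: 1.92
tool_pos: [0.4193, 0.2868, 0.228]
tcp_rot: [0.328, 3.124, 0.001]
wrist_force: [1.0, 0.3, 0.3]
width: 0.0001
gripper_force: 0.0
clock: 2.58
tool_pos: [0.5474, -0.0062, 0.228]
tcp_rot: [-0.068, 3.14, 0.0]
wrist_force: [0.7, 0.8, 1.0]
width: -0.0001
gripper_force: 0.0
```

```bash
python3 -m inch '[[0,[0,0,-0.035],0],[0,[0,0,-0.035],0],[0,[0,0,-0.035],0],[0,[0,0,-0.035],0],[0,[0.0015,0,-0.026],0],[0,[0,0.015,0],0],[0,[0,0.01,0],0],[0,[0,0.008,0],0]]' && python3 -m inch '[[0,[0,0.006,0],0],[0,[0,0.006,0],0],[0,[0,0.006,0],0],[0,[0,0.005,0],0],[0,[0,0.003,0],0]]'
```

```text
clock: 3.25
tool_pos: [0.5486, 0.0303, 0.0617]
tcp_rot: [-0.067, 3.14, 0.001]
wrist_force: [1.1, 0.1, 0.9]
width: 0.0002
gripper_force: 0.0
clock: 3.67
tool_pos: [0.5486, 0.0552, 0.0623]
tcp_rot: [-0.066, 3.14, -0.0]
wrist_force: [-0.2, -2.0, 1.1]
width: -0.0001
gripper_force: 0.8
```

```bash
python3 -m inch '[[0,[0,0.002,0],0],[0,[0,0.002,0],0],[0,[0,0.002,0],0]]'; python3 -m inch '[[0,[0,0.0015,0],0],[0,[0,0.0015,0],0],[0,[0,0,0],0]]'
```

```text
clock: 3.92
tool_pos: [0.5484, 0.0605, 0.0618]
tcp_rot: [-0.065, 3.141, -0.0]
wrist_force: [-0.5, -1.5, 1.0]
width: -0.0
gripper_force: 0.8
clock: 4.17
tool_pos: [0.5482, 0.0641, 0.0617]
tcp_rot: [0.066, -3.141, -0.0]
wrist_force: [0.5, -1.0, 1.0]
width: -0.0
gripper_force: 0.3
```

```bash
python3 -m inch '[[0,[0,0.0015,0],0],[0,[0,0.0015,0],0],[0,[0,0,0],0]]'; python3 -m inch '[[0,[0,0.0015,0],0],[0,[0,0.0015,0],0],[0,[0,0,0],0]]'; python3 - <<'E'
from h import *
c=robot.capture("side"); im=c["image"][110:210,180:310]
cv2.imwrite("pics/s2.png",cv2.cvtColor(cv2.resize(im,None,fx=5,fy=5),cv2.COLOR_RGB2BGR))
E
```

```text
clock: 4.42
tool_pos: [0.5481, 0.0671, 0.0616]
tcp_rot: [0.066, -3.141, -0.0]
wrist_force: [-0.0, -1.5, 0.0]
width: 0.0002
gripper_force: 0.4
clock: 4.67
tool_pos: [0.5481, 0.0674, 0.0617]
tcp_rot: [0.063, -3.14, 0.004]
wrist_force: [-0.6, -5.8, 1.7]
width: -0.0003
gripper_force: 3.1
```

View pics/s2.png

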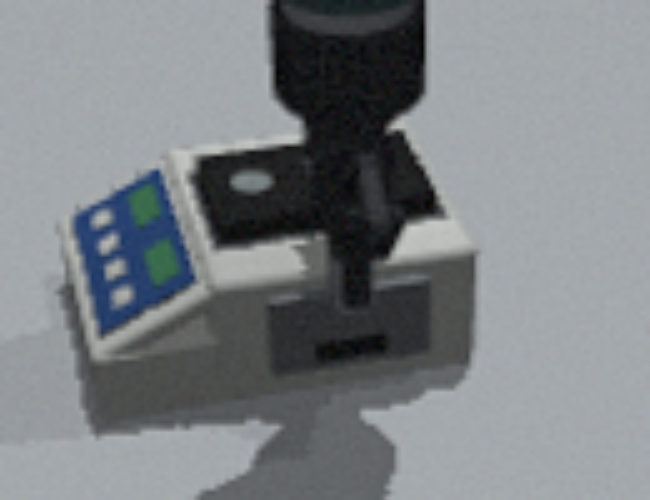

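Force rose to 5.8 N with no further travel, and the picture shows the panel flush at about (350,320) in the crop. One more firm nudge, then on to the cover.

```bash
python3 -m inch '[[0,[0,0.003,0],0],[0,[0,0.002,0],0],[0,[0,0,0],0]]'; python3 -m inch '[[0,[0,-0.03,0],0],[0,[0,-0.03,0.01],0],[50,[0,-0.03,0.025],0.05],[50,[0,-0.03,0.025],0.06],[50,[0.002,-0.035,0.02],0.06],[50,[0.003,-0.035,0.02],0.06],[50,[0.004,-0.035,0.02],0.06],[50,[0.004,-0.035,0.018],0.06]]';python3 -m inch '[[50,[0.004,-0.037,0],0.1],[50,[0,-0.005,0],0.006],[50,[0,0,0],0]]'; python3 - <<'E'
from h import *
s=robot.state(); print(s["tool_pos"],s["tcp_rot"])
def rect(P):
    r=cv2.minAreaRect(P[:,:2].astype(np.float32)*1000); return np.round(r[0],1),np.round(r[1],1),round(r[2],1)
c=robot.capture("top")
for t in("drawer","platen"):
    r=robot.silhouettes(c,t)
    if r: P=cloud(c,r[0]["mask"]); print(t,rect(P),np.percentile(P[:,2],[5,50,95]).round(3))
c=robot.capture("wrist")
for r in robot.silhouettes(c,"cover")[:2]:
    P=cloud(c,r["mask"]); print(r["uv"],r["confidence"],np.median(c["image"][r["mask"]],0))
    for lo,hi in((.012,.026),(.036,.06)): print(rect(P[(P[:,2]>lo)&(P[:,2]<hi)]))
cv2.imwrite("pics/w1.png",cv2.cvtColor(c["image"],cv2.COLOR_RGB2BGR))
E
```

```text
clock: 4.97
tool_pos: [0.5481, 0.0677, 0.0616]
tcp_rot: [0.058, -3.14, 0.013]
wrist_force: [0.3, -14.7, 1.5]
width: -0.0001
gripper_force: 7.4
clock: 5.63
tool_pos: [0.5615, -0.1863, 0.2013]
tcp_rot: [-0.616, 3.079, 0.0]
wrist_force: [1.0, -0.2, -1.1]
width: 0.0427
gripper_force: 0.0
clock: 5.88
tool_pos: [0.5647, -0.231, 0.1996]
tcp_rot: [-0.764, 3.047, -0.002]
wrist_force: [-1.2, 1.0, 0.3]
width: 0.0425
gripper_force: 0.0
[ 0.56467316 -0.23102678  0.19955644] [-7.64269690e-01  3.04719654e+00 -1.81255174e-03]
drawer (array([554.1,  77.4]), array([99.7, 10.3]), 2.8) [0.028 0.067 0.072]
platen (array([546.6, 156. ]), array([126.2,  73.8]), 2.3) [0.091 0.094 0.097]
[256.1, 159.3] 0.92 [123. 124. 129.]
(array([ 565.7, -229.1]), array([120.4,  70.2]), 28.6)
(array([ 564.8, -229.5]), array([59.1, 15.5]), 28.0)
[182.5, 9.2] 0.62 [133. 116.  41.]
(array([ 474.5, -368.3]), array([36.5, 70. ]), 3.6)
(array([0., 0.]), array([0., 0.]), 0.0)
```

View pics/w1.png

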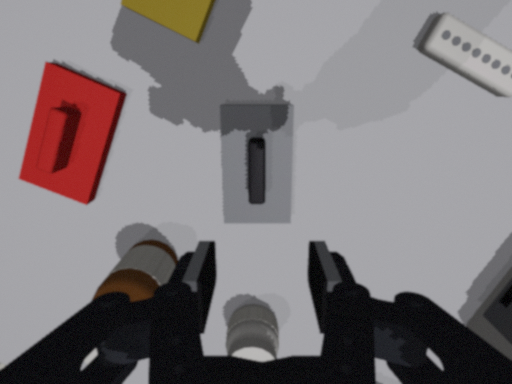

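The wrist view shows the grey cover centred at (256,160) with the grip square between the fingers. The drawer is shut (its front is at y≈0.072). Descending to grasp.

```bash
python3 -m inch '[[50,[0.001,0.0015,-0.035],0],[50,[0,0,-0.035],0],[50,[0,0,-0.035],0],[50,[0,0,-0.03],0],[50,[0,0,-0.0195],0],[50,[0,0,-0.005],0],[50,[0,0,0],0],[0,[0,0,0],0]]' 80; python3 -m inch '[[0,[0,0,0],0],[0,[0,0,0],0],[0,[0,0,0],0],[0,[0,0,0],0]]'
```

```text
clock: 6.8
tool_pos: [0.5672, -0.2249, 0.041]
tcp_rot: [-0.776, 3.043, -0.0]
wrist_force: [1.1, -0.4, -0.0]
width: 0.032
gripper_force: 0.0
clock: 7.13
tool_pos: [0.5678, -0.2255, 0.0425]
tcp_rot: [-0.773, 3.042, -0.002]
wrist_force: [-0.6, 0.7, 7.6]
width: -0.0002
gripper_force: 3.9
```

```bash
python3 - <<'E'
from h import *
a=robot.capture("side"); b=robot.capture("wrist")
s=cv2.resize(a["image"][200:320,210:370],(533,400)); w=cv2.resize(b["image"],(533//2*1,200))
s[:200,-266:]=w if 0 else s[:200,-266:]
cv2.imwrite("pics/g.png",cv2.cvtColor(np.vstack([s[:,:512],cv2.resize(b["image"],(512,384))[184:]]),cv2.COLOR_RGB2BGR))
E
```

```text
(no output)
```

View pics/g.png

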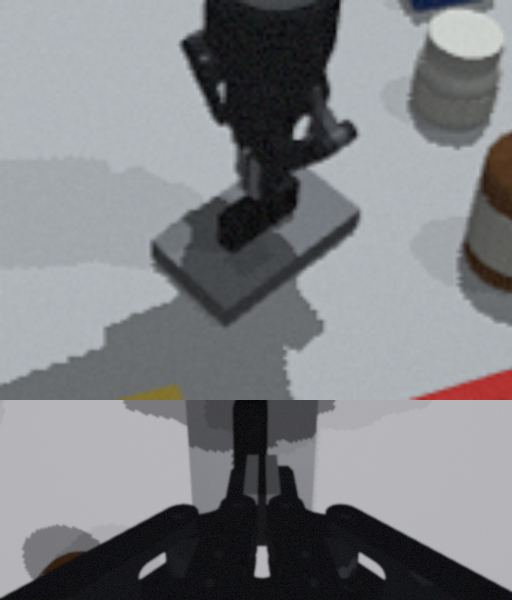

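The fingers shut fully without holding the grip (side view: fingertips near (250,170), grip at (260,215)). I'll open, back off straight up and look again.

```bash
python3 -m inch '[[50,[0,0,0],0],[50,[0,0,0],0],[50,[0,0,0],0],[50,[0,0,0.02],0],[50,[0,0,0.03],0],[50,[0,0,0.03],0],[50,[0,0,0.03],0],[50,[0,0,0],0]]'; python3 -m inch '[[50,[0,0,0],0]]'; python3 - <<'E'
from h import *
s=robot.state(); print(s["tool_pos"],s["tcp_rot"],s["joints"])
def rect(P):
    r=cv2.minAreaRect(P[:,:2].astype(np.float32)*1000); return np.round(r[0],1),np.round(r[1],1),round(r[2],1)
for n in("wrist","top"):
  c=robot.capture(n)
  for r in robot.silhouettes(c,"cover")[:4]:
    P=cloud(c,r["mask"]); print(n,r["uv"],r["confidence"],np.median(c["image"][r["mask"]],0))
    for lo,hi in((.012,.026),(.036,.06)): print(rect(P[(P[:,2]>lo)&(P[:,2]<hi)]))
  if n=="wrist": cv2.imwrite("pics/w2.png",cv2.cvtColor(c["image"],cv2.COLOR_RGB2BGR))
E
```

```text
clock: 7.9
tool_pos: [0.5704, -0.2275, 0.157]
tcp_rot: [-0.77, 3.035, -0.011]
wrist_force: [1.6, -0.6, 0.6]
width: 0.0425
gripper_force: 0.0
clock: 7.98
tool_pos: [0.5678, -0.2268, 0.1529]
tcp_rot: [-0.772, 3.041, -0.005]
wrist_force: [-1.2, 0.7, -0.3]
width: 0.0428
gripper_force: 0.0
[ 0.56777322 -0.22678289  0.15285312] [-0.77169123  3.0408544  -0.00548886] [ 0.46623749  0.6633977  -0.21352639  1.70526098  0.18631743  0.78720022
  2.23333537]
wrist [46.5, 133.2] 0.95 [165.  37.  35.]
(array([ 628. , -404.5]), array([121.2,  71.6]), 5.2)
(array([ 627.1, -404.1]), array([60.2, 16.8]), 4.8)
wrist [247.8, 170.2] 0.82 [100. 101. 105.]
(array([ 570.7, -238.5]), array([120.4,  70.1]), 27.9)
(array([ 570.1, -238.7]), array([59.6, 15.7]), 27.2)
wrist [177.9, 7.1] 0.66 [133. 115.  40.]
(array([ 489.6, -353.3]), array([21.6, 55.7]), 28.9)
(array([0., 0.]), array([0., 0.]), 0.0)
wrist [506.1, 349.2] 0.2 [68. 67. 66.]
(array([606.5,  85.1]), array([12.1,  2.8]), 6.6)
(array([0., 0.]), array([0., 0.]), 0.0)
top [323.1, 198.2] 0.78 [55. 55. 57.]
(array([ 569. , -235.8]), array([120.2,  62.9]), 27.6)
(array([ 556.7, -246.9]), array([28.1, 16.2]), 25.2)
top [328.2, 305.1] 0.77 [ 20. 125. 126.]
(array([ 289.3, -231.7]), array([45.5, 70. ]), 82.9)
(array([ 288.7, -242.3]), array([ 6.5, 15.2]), 79.2)
```

View pics/w2.png

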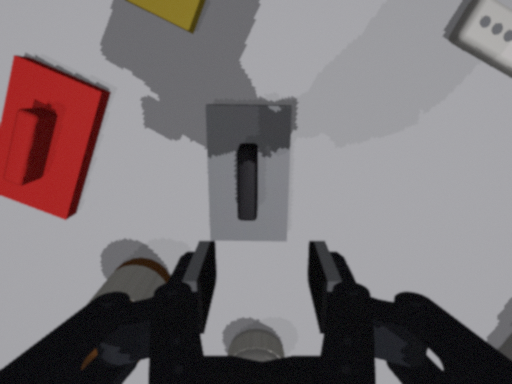

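```bash
python3 - <<'E'
from h import *
from scipy.spatial.transform import Rotation as Ro
s=robot.state(); Rt=Ro.from_rotvec(s["tcp_rot"]).as_matrix(); p=s["tool_pos"]; print(p,s["width"])
for n in("wrist","side","top"):
    c=robot.capture(n); m=np.ones((384,512),bool); P=cloud(c,m); L=(P-p)@Rt
    k=(abs(L[:,0])<.04)&(abs(L[:,1])<.06)&(L[:,2]<.04)&(L[:,2]>-.06); L=L[k]; print(n,k.sum())
    for a in np.arange(-.06,.04,.01):
        q=L[(L[:,2]>=a)&(L[:,2]<a+.01)]
        if len(q)>5: print(round(a,3),len(q),"x",np.percentile(q[:,0],[2,98]).round(3),"y-",np.percentile(q[q[:,1]<0][:,1],[2,98]).round(3) if (q[:,1]<0).any() else "","y+",np.percentile(q[q[:,1]>0][:,1],[2,98]).round(3) if (q[:,1]>0).any() else "")
    K,R,t=c["camera_matrix"],c["R"],c["t"]; 
    for d in (0,.017): q=K@(R@(p+Rt@[0,0,d])+t); print("tcp px",d,q[:2]/q[2])
E
```

```text
[ 0.56524138 -0.22561173  0.14900528] 0.04253776335546714
wrist 10122
-0.06 5112 x [-0.009  0.014] y- [-0.052 -0.022] y+ [0.023 0.053]
-0.05 1708 x [-0.009  0.014] y- [-0.041 -0.021] y+ [0.022 0.042]
-0.04 1221 x [-0.01   0.012] y- [-0.034 -0.021] y+ [0.022 0.035]
-0.03 1106 x [-0.01   0.012] y- [-0.034 -0.021] y+ [0.022 0.035]
-0.02 845 x [-0.009  0.012] y- [-0.034 -0.021] y+ [0.022 0.035]
-0.01 130 x [-0.009  0.011] y- [-0.024 -0.021] y+ [0.022 0.024]
tcp px 0 [260.68549362 253.15936161]
tcp px 0.017 [260.75592895 238.31417154]
side 547
-0.06 189 x [-0.008  0.015] y- [-0.054 -0.022] y+ [0.021 0.052]
-0.05 76 x [-0.009  0.015] y- [-0.037 -0.021] y+ [0.021 0.041]
-0.04 91 x [-0.008  0.013] y- [-0.035 -0.022] y+ [0.02  0.034]
-0.03 89 x [-0.009  0.013] y- [-0.036 -0.023] y+ [0.02  0.035]
-0.02 84 x [-0.011  0.013] y- [-0.035 -0.022] y+ [0.02  0.033]
-0.01 18 x [-0.008  0.012] y- [-0.028 -0.023] y+ [0.021 0.023]
tcp px 0 [288.76841162 220.30618853]
tcp px 0.017 [288.2558501  226.65142881]
top 30
-0.06 24 x [-0.011  0.013] y-  y+ [0.03 0.05]
tcp px 0 [328.28334678 181.34117747]
tcp px 0.017 [327.15915247 182.72886182]
```

At half-open the fingertips actually end about level with the TCP, so I was roughly 17 mm too high and the fingers skimmed over the grip. The cover is now at (0.5704,-0.2386). I'll go deeper with a smaller opening.

```bash
python3 -m inch '[[40,[0.0035,-0.012,0],0],[40,[0,0,-0.035],0],[40,[0,0,-0.035],0],[40,[0,0,-0.025],0],[40,[0,0,-0.015],0],[40,[0,0,-0.01],0],[40,[0,0,0],0],[40,[0,0,0],0]]' 20;  python3 - <<'E'
from h import *
from scipy.spatial.transform import Rotation as Ro
s=robot.state(); Rt=Ro.from_rotvec(s["tcp_rot"]).as_matrix(); p=s["tool_pos"]; print(p,s["width"],s["wrist_force"])
c=robot.capture("wrist"); P=cloud(c,np.ones((384,512),bool)); L=(P-p)@Rt
k=(abs(L[:,0])<.008)&(abs(L[:,1])<.03)&(L[:,2]<.03)&(L[:,2]>-.03)
for a in np.arange(-.032,.03,.004):
    q=L[k&(L[:,2]>=a)&(L[:,2]<a+.004)]
    if len(q): print(round(a,3),len(q),np.percentile(q[:,1],[2,25,50,75,98]).round(3))
E
```

```text
clock: 9.0
tool_pos: [0.57, -0.2382, 0.0301]
tcp_rot: [0.773, -3.045, 0.0]
wrist_force: [0.4, -0.6, 0.0]
width: 0.0341
gripper_force: 0.0
[ 0.57000497 -0.2382492   0.03008003] 0.0340794635302716 [ 0.39870776 -0.6164732   0.02517391]
-0.032 122 [-0.03  -0.026 -0.017  0.018  0.03 ]
-0.028 221 [-0.03  -0.025  0.017  0.026  0.03 ]
-0.024 190 [-0.029 -0.026 -0.017  0.026  0.03 ]
-0.02 618 [-0.029 -0.005 -0.001  0.004  0.028]
-0.016 903 [-0.028 -0.006 -0.001  0.005  0.028]
-0.012 88 [-0.027 -0.017 -0.017  0.017  0.029]
-0.008 60 [-0.017 -0.017  0.017  0.018  0.018]
-0.004 1 [-0.017 -0.017 -0.017 -0.017 -0.017]
0.008 756 [-0.029 -0.016  0.01   0.017  0.029]
0.012 867 [-0.029 -0.017  0.009  0.017  0.029]
```

```bash
python3 -m inch '[[40,[0,0,-0.008],0],[40,[0,0,0],0],[0,[0,0,0],0],[0,[0,0,0],0],[0,[0,0,0],0]]' 20;  python3 -m inch '[[0,[0,0,0],0],[0,[0,0,0],0]]' 100
```

```text
clock: 9.47
tool_pos: [0.5702, -0.2379, 0.0228]
tcp_rot: [-0.774, 3.044, -0.001]
wrist_force: [-0.8, -0.3, 1.4]
width: 0.0155
gripper_force: 23.2
clock: 9.63
tool_pos: [0.5703, -0.238, 0.023]
tcp_rot: [-0.773, 3.044, -0.001]
wrist_force: [-1.3, -0.3, 6.0]
width: 0.0138
gripper_force: 99.6
```

Gripped. Lifting and carrying to above the pin, with a turn of -25.5°.

```bash
python3 -m inch '[[0,[0,0,0.015],0],[0,[0,0,0.03],0],[0,[0,0,0.035],0],[0,[0,0,0.035],0],[0,[0,0.01,0.015],-0.02],[0,[-0.0015,0.02,0],-0.035],[0,[-0.0025,0.035,0],-0.045],[0,[-0.0025,0.035,0],-0.045]]'; python3 -m inch '[[0,[-0.0025,0.035,0],-0.045],[0,[-0.0025,0.035,0],-0.045],[0,[-0.0025,0.035,0],-0.045],[0,[-0.0025,0.035,0],-0.045],[0,[-0.0025,0.035,0],-0.04],[0,[-0.0025,0.035,0],-0.04],[0,[-0.0025,0.035,0],-0.03],[0,[-0.0015,0.035,0],-0.01]]'; python3 -m inch '[[0,[-0.001,0.0295,0],0],[0,[0,0.02,0],0],[0,[0,0,0],0],[0,[0,0,0],0],[0,[0,0,0],0],[0,[0,0,0],0]]'; python3 - <<'E'
from h import *
def rect(P):
    r=cv2.minAreaRect(P[:,:2].astype(np.float32)*1000); return np.round(r[0],1),np.round(r[1],1),round(r[2],1)
from scipy.spatial.transform import Rotation as Ro
for n in("wrist","top","side"):
    c=robot.capture(n)
    for r in robot.silhouettes(c,"cover")[:5]:
        P=cloud(c,r["mask"])
        if np.median(P[:,2])>.08:
            h=np.median(P[:,2]); print(n,r["uv"],h,rect(P[abs(P[:,2]-h)<.008]))
    if n=="side": cv2.imwrite("pics/s3.png",cv2.cvtColor(cv2.resize(c["image"][60:220,150:350],None,fx=4,fy=3.6),cv2.COLOR_RGB2BGR))
s=robot.state(); print(s["tool_pos"],s["tcp_rot"])
E
```

```text
clock: 10.3
tool_pos: [0.5626, -0.1381, 0.1522]
tcp_rot: [0.543, -3.094, 0.001]
wrist_force: [-0.1, 0.9, -2.4]
width: 0.0134
gripper_force: 98.7
clock: 10.97
tool_pos: [0.5431, 0.1439, 0.1518]
tcp_rot: [0.081, -3.139, 0.001]
wrist_force: [0.9, -0.0, -2.0]
width: 0.0141
gripper_force: 98.8
clock: 11.47
tool_pos: [0.5432, 0.1899, 0.1519]
tcp_rot: [0.08, -3.14, 0.002]
wrist_force: [0.2, -0.2, -1.0]
width: 0.0135
gripper_force: 98.8
wrist [261.2, 198.6] 0.14710454391729216 (array([543.4, 190.2]), array([120.9,  70.5]), 2.7)
top [139.3, 203.2] 0.1473505508183219 (array([544. , 189.6]), array([120.3,  71.5]), 2.7)
side [236.3, 123.5] 0.14699600428226647 (array([542.5, 189. ]), array([120.8,  73.8]), 1.8)
[0.54340103 0.19110655 0.15226471] [ 8.12044678e-02 -3.14054107e+00  1.33412990e-04]
```

View pics/s3.png

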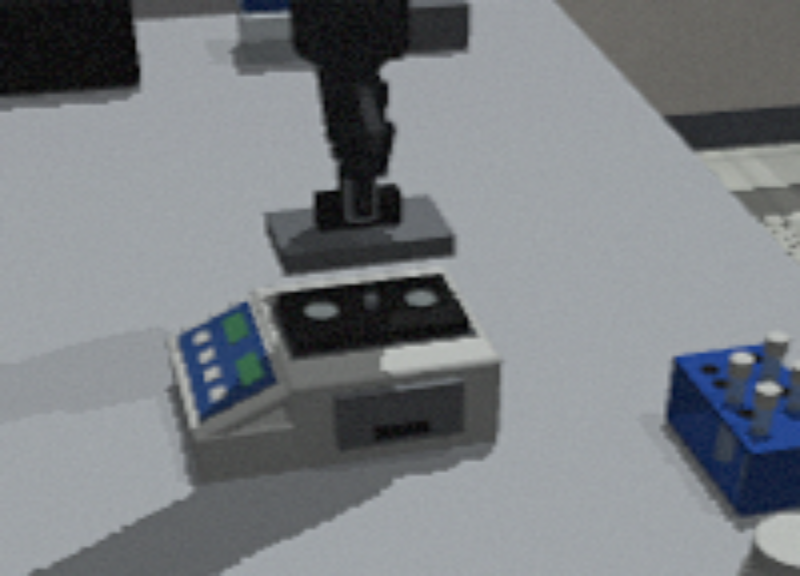

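The side view shows the drawer shut, the cover held level, and the pin at crop (371,300). I overshot in y by 34 mm, so I'll correct that and check the pin position with the side camera.

```bash
python3 -c "
from h import *
c=robot.capture('side'); print(px2w(c,(242.75,143.3),.099))
for r in robot.mark_of(c,'pin_foot')[:2]: print(r['confidence'],px2w(c,r['uv'],.094))
for r in robot.silhouettes(c,'platen')[:1]:
    P=cloud(c,r['mask']);P=P[abs(P[:,2]-.094)<.006]; print(cv2.minAreaRect(P[:,:2].astype(np.float32)*1000))
"
python3 -m inch '[[0,[0.0025,-0.012,0],0],[0,[0,-0.013,0],-0.004],[0,[0,-0.009,0],0],[0,[0,0,-0.01],0],[0,[0,0,0],0],[0,[0,0,0],0],[0,[0,0,0],0],[0,[0,0,0],0]]'; python3 - <<'E'
from h import *
for n in("wrist","top","side"):
    c=robot.capture(n)
    for r in robot.silhouettes(c,"cover")[:5]:
        P=cloud(c,r["mask"]); h=np.median(P[:,2])
        if h>.08: print(n,h,cv2.minAreaRect(P[abs(P[:,2]-h)<.008][:,:2].astype(np.float32)*1000))
print(robot.state()["tool_pos"])
E
```

```text
[0.54548761 0.15419889 0.099     ]
0.6 [0.54965402 0.15353303 0.094     ]
0.26 [ 0.72488827 -0.07683909  0.094     ]
((542.9176025390625, 155.033935546875), (121.49382781982422, 76.6866455078125), 3.43200421333313)
clock: 12.58
tool_pos: [0.5457, 0.1586, 0.1422]
tcp_rot: [-0.078, 3.141, 0.001]
wrist_force: [0.0, -0.1, -2.0]
width: 0.0139
gripper_force: 98.8
wrist 0.13735461931660847 ((546.1517944335938, 158.876220703125), (121.41185760498047, 70.41621398925781), 2.731257915496826)
top 0.1376796223779205 ((546.5284423828125, 157.691162109375), (120.84161376953125, 71.35750579833984), 2.1516671180725098)
side 0.1372139109734714 ((545.0204467773438, 155.62010192871094), (120.8584976196289, 74.77102661132812), 2.0521438121795654)
[0.54581013 0.15797343 0.14231031]
```

```bash
python3 -m inch '[[0,[-0.0005,-0.0015,-0.008],0],[0,[0,0,-0.006],0],[0,[0,0,-0.004],0],[0,[0,0,-0.003],0],[0,[0,0,0],0],[0,[0,0,0],0]]'; python3 -m inch '[[0,[0,0,-0.0015],0],[0,[0,0,-0.0015],0],[0,[0,0,-0.001],0],[0,[0,0,0],0]]'
```

```text
clock: 13.38
tool_pos: [0.5451, 0.1562, 0.1208]
tcp_rot: [0.077, -3.14, 0.0]
wrist_force: [-0.3, 0.4, -1.4]
width: 0.0137
gripper_force: 98.8
clock: 13.72
tool_pos: [0.5453, 0.1562, 0.1171]
tcp_rot: [0.076, -3.141, 0.0]
wrist_force: [-0.2, -0.2, -0.8]
width: 0.0138
gripper_force: 98.8
```

The pin went in freely: the underside is at about 0.094 m with no contact force. Now pressing.

```bash
python3 -m inch '[[0,[0,0,-0.002],0],[0,[0,0,-0.002],0],[0,[0,0,-0.002],0],[0,[0,0,0],0]]'; python3 -m inch '[[0,[0,0,-0.002],0],[0,[0,0,-0.002],0],[0,[0,0,-0.002],0],[0,[0,0,0],0],[0,[0,0,0],0]]';python3 -m inch '[[0,[0,0,-0.002],0],[0,[0,0,-0.001],0],[0,[0,0,0],0],[0,[0,0,0],0]]'
```

```text
clock: 14.05
tool_pos: [0.5455, 0.1563, 0.1119]
tcp_rot: [-0.077, 3.14, 0.0]
wrist_force: [-1.9, 0.3, 8.3]
width: 0.014
gripper_force: 99.9
clock: 14.47
tool_pos: [0.5455, 0.1563, 0.1089]
tcp_rot: [-0.076, 3.139, 0.0]
wrist_force: [-7.7, -2.3, 29.4]
width: 0.0138
gripper_force: 103.2
clock: 14.8
tool_pos: [0.5456, 0.1563, 0.1087]
tcp_rot: [-0.076, 3.138, 0.001]
wrist_force: [-13.5, -3.6, 51.8]
width: 0.0137
gripper_force: 106.6
```

It is on the stop (no travel between the last two steps). I'll ease the force to a moderate level that still keeps it on the stop, then verify.

```bash
python3 -m inch '[[0,[0,0,0.001],0],[0,[0,0,0.001],0],[0,[0,0,0],0],[0,[0,0,0],0],[0,[0,0,0],0]]'; python3 - <<'E'
from h import *
c=robot.capture("top")
for t in("cover","drawer"):
    for r in robot.silhouettes(c,t)[:4]:
        P=cloud(c,r["mask"]); h=np.median(P[:,2])
        if h>.05: print(t,h,cv2.minAreaRect(P[abs(P[:,2]-h)<.008][:,:2].astype(np.float32)*1000))
print(robot.state()["tool_pos"],robot.state()["wrist_force"])
E
```

```text
clock: 15.22
tool_pos: [0.5455, 0.1563, 0.1088]
tcp_rot: [-0.076, 3.139, 0.001]
wrist_force: [-9.2, -3.0, 36.7]
width: 0.014
gripper_force: 104.1
cover 0.10419210730539004 ((546.0994262695312, 155.00074768066406), (120.7225112915039, 69.78840637207031), 2.3163576126098633)
cover 0.060204329909005164 ((787.5911865234375, 27.973827362060547), (71.8044662475586, 130.0091552734375), 3.031768798828125)
drawer 0.06732856604115306 ((548.3196411132812, 76.98377990722656), (88.69397735595703, 9.655497550964355), 3.853184700012207)
[0.54555122 0.15633705 0.10883819] [-10.09013829  -3.1019277   37.79316558]
```

The cover's top is at 0.104 m, which is exactly 0.094 - 0.008 + 0.018, so the platen is fully down. The drawer is still shut and the grip is firm.

```bash
python3 -c "
from cell import robot
print(robot.sign_off())"
```

```text
the job is handed in; nothing more can be done
None
```

I pushed the drawer shut and set the grey cover over the pin, and the arm is still holding it pressed fully down (about 37 N); the first grasp missed and shifted the cover about 10 mm, and the rack, strip holder, bottle and jar were left untouched.

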